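Hang the slide rack on the next drip stand

ROBOT

A 7-joint arm with a two-finger parallel gripper is mounted at the origin on the work surface. World frame = base frame: x ahead of the robot, y to its left, z up, the work surface at z = 0. Lengths are in m, angles in rad, forces in N, time in s.
With the tool pointing down it reaches from about 0.4 to 0.85 m from the base axis. Payload 4.5 kg.
Tool frame: the origin (TCP) lies midway between the tips of the shut fingers; the grasp point (between the pads) lies 19 mm behind it; z points along the fingers, y is the direction in which the jaws open and shut (so a half turn about z gives the same grasp; the last joint's range is limited). The gripper opens to 88 mm and grips with 3 to 60 N. Pads are 18 mm wide; open, the fingers measure 123 mm over their backs; the gripper's body (75 mm by 187 mm) begins 45 mm behind the grasp point.
Start: joints at [1.279, 0.689, -0.195, 1.565, 0.157, 0.902, -0.215], TCP at [0.2, -0.592, 0.239] pointing down, gripper open.
Joint ranges: [-3.01, 3.01], [-0.46, 2.08], [-1.47, 1.51], [0.13, 2.56], [-1, 4.14], [0.04, 2.09], [-2.66, 2.66]. Speed limits (rad/s): [2.57, 2.57, 3.14, 3.14, 3.14, 3.14, 3.14].

INTERFACE

Orientations are given as a unit quaternion [x, y, z, w].
In Python, from plant import r gives the robot as it stands.
- The arm moves only by the tool play_rows, never from a script. Its argument "targets" is a list of rows, each an object of numbers: "jaw": the closure, from 0 (fully open) to 1 (shut); "dx", "dy", "dz": the shift along the tool's x, y, z in m; "yaw": the turn about the tool's z in rad. A call has exactly 5 rows; each row shifts and turns the pose as measured when the row begins, along the tool's axes as they then stand; what a row does not reach is not made up. A row lasts 1/10 s, in which the tool goes at most 50 mm and 8.59 degrees, less where a joint would pass 70% of its speed; a pose out of reach is approached as far as the arm can. A call with a gripper value outside its range is refused whole. The fingers move at their own pace and stop on an object; "squeeze" is the grip in N (left out, the last holds). Time passes only in rows, so rows that do not move let the fingers close, or fill a call up. It gives the time, the measured TCP pose, the force and the opening at its end, in the units of the state.
- r.get_state(): the state, without advancing time (a new reading comes with each control period).
- r.snapshot(name): name is "side" or "top"; returns a dict with "frame" (420x560x3 uint8, red, green, blue), "z_map" (420x560 float32, m along the optical axis (not along the pixel's ray), 0 where there is no reading), "mtx" (3x3 intrinsics, pixels), "position" and "orientation" of the camera in the world. Camera axes: x right, y up, looking along -z (the intrinsics and any distortion apply to the point x, -y, -z); pixel columns grow to the right and rows downward; lengths in m; the calibration is good to about 2 mm. A picture is of the moment at which its call begins.
- r.finish_job(): hands the job in, once; it reports no verdict.
The state is a dict: "clock": time; "q": joint angles; "qd": joint speeds; "joint_torque": joint torques, N m; "tool_pos": TCP position; "eef_rot": TCP orientation; "contact_force": force on the tool from outside, world axes, zero at the start; "moment": the same for the moment, N m; "opening": opening from 0.0 (shut) to 1.0 (fully open).
Only numpy, scipy, OpenCV 4.12 (cv2) and the standard library are available. Lean on these libraries where they do the work, as an engineer would, in place of code of your own. Each camera call takes 0.05 s, during which the arm holds its last target.

TASK

The slides have drained over the glass dish: take their rack by its black grip, lift it off the pair of hooks and hang it on the empty stand's pair of hooks over the steel tray, in one carry without putting it down anywhere and level all the way, as a loaded slide rack must be. That stand's hook arm is clamped at a height and reach of its own, so feel for it: lower the bail gently onto the two arms, draw it towards the upturned tips until it lies fully home in the dips of both hooks, and let the hooks take the weight before you let go. Do not bump or shift the dish, the tray, the gel tank or the flask.

Things in the scene. Friction and masses are not known exactly. Their poses are not given: they have to be found in the camera images.
- rack: Slide rack: stainless frame 84 (x) by 125 (y, over the bail) by 34 mm high holding ten glass slides (fast, part of it), 0.35-0.5 kg in all. Origin: centre of its underside, z up. A stiff 5 mm wire bail, fixed to the frame, stands in the plane x=0: upright legs at y=+-60 mm, straight top bar along y, its centre line 130 mm above the origin; 93 mm clear between slides and bar.
- rack_grip (a point): Centre of the black plastic grip on the middle of the bail's bar, on the bar's centre line; axes as the rack's (y along the bar). The grip is 14 mm wide (x), 44 mm long (y), 16 mm high. At the start the bar hangs, on both sides of the grip, in the dips of the full stand's hooks.
- stand_full: Retort stand the rack hangs on at first, fixed to the bench: grey base plate 240 x 140 x 12 mm, 12 mm rod 362 mm tall. Origin: on the bench right below the middle of its two hook dips; x from the dips towards the rod (rod at x=155 mm), z up. Its two-armed hook is clamped on the rod, arms 230-260 mm above the bench, tips towards -x.
- hook_full_seat (a point): Full stand's hook: two arms of 8 mm bar at y=+-40 mm. Point: midway between the arms, above the dips' middle, at the height of the arms' centre line; axes as the stand's. Straight arms from the cross bar (x=90 mm) to x=14, then a dip 7 mm deep, flat from x=7 to -6, then an upturned tip ending at x=-17, 18 mm up. A bar lying in the dips has its centre line at this height, at x=-1 to 4 mm.
- stand_empty: The other retort stand, hooks empty, steel tray on its base; same make, same frame, fixed to the bench; same two-armed hook. Its hook is clamped anew each time and is not in the readings: arms' centre line 220 to 260 mm above the bench, and the whole hook (dips, tips, cross bar) shifted by -15 to +15 mm along the stand's x. The clamp holds against 80 N.
- rod_empty (a point): Foot of the empty stand's rod, on top of its base plate; axes as the stand's. The straight arms, on which a bar lies 6.5 mm above their centre line, run horizontally from the cross bar to 14 mm short of the dips' middle; drawn on towards -x the bar comes over the dips (7 mm lower) and is stopped by the two tips.
- dish: Glass staining dish, open, 100 x 136 mm, 62 mm high, 0.7 kg, loose on the full stand's base below the rack. Origin: centre of its underside.
- tray: Steel drip tray, open, 110 x 136 mm, 20 mm high, 0.4 kg, loose on the empty stand's base below its hooks. Origin: centre of its underside.
- tank: Gel electrophoresis tank of clear and amber acrylic with a dark comb, about 165 x 100 mm, 74 mm high, 0.9 kg, loose on the bench between and behind the stands. Origin: centre of its underside.
- flask: Small conical glass flask, 68 mm across, 108 mm high, 0.16 kg, loose on the bench between the stands, nearer the robot. Origin: centre of its underside.

How it is judged:
On the way, in this order (a step that is already met when the one before it is completed fails the run):
1. the rack, held by the gripper, is carried clear of the first hooks (horizontal distance between rack_grip and stand_full above 0.06 m and contact force between the fingers and rack above 1 N), for 0.1 s.
2. the bail lies in the dips of both hooks of the other stand and they carry weight while the gripper still holds it (contact force between rack and hook_empty_c2 above 0.3 N and contact force between rack and hook_empty_c6 above 0.3 N and contact force between the fingers and rack above 1 N), for 0.1 s.
At the end, for the whole second after the job is handed in: The rack hangs on the empty stand with its bail's bar on the bottom of the dips of both hooks (each dip carries at least 0.5 N), level within 0.15 rad, at rest (below 0.04 m/s and 0.5 rad/s), and released (contact force between rack and hook_empty_c2 above 0.5 N and contact force between rack and hook_empty_c6 above 0.5 N and angle between rack's own z axis and vertical below 0.15 rad and linear speed of rack below 0.04 m/s and angular speed of rack below 0.5 rad/s); the robot touches nothing.
It fails at once if the rack is tipped more than 0.35 rad (20 degrees) from level (angle between rack's own z axis and vertical above 0.35 rad).
It fails at once if the rack is put down or dropped (its underside below 78 mm) (height (world z) of rack below 0.078 m).
It fails at once if the rack is put on or knocked against the dish, tray, tank or flask (contact force between rack and dish above 0.5 N or contact force between rack and tray above 0.5 N or contact force between rack and tank above 0.5 N or contact force between rack and flask above 0.5 N).
It fails at once if the rack is pressed or knocked against the empty stand or its hooks with more than 30 N (contact force between rack and stand_empty above 30 N).
It fails at once if the dish, tray, tank or flask is moved more than 15 mm (distance of any of dish, tray, tank, flask from where it was at the start of the episode above 0.015 m).
It also fails if it takes over 66 s, if anything falls off the work surface, if the arm or the gripper's body presses on something with over 40 N, if the wrist force passes 120 N, or if a joint passes its speed limit or range.

## Working session

There is one attempt and no reset: what is moved stays moved. The work goes in short steps, Python scripts to look and compute and a tool call to move; the robot and the scene stay as the last step left them, time stands still between calls to the robot, and variables do not carry over. Pictures are saved under pics/ and viewed, and the job is handed in when it is done.

Besides the shell and the picture viewer there is one more tool, called as a command line: name --argument value ..., lists and objects as JSON in quotes. play_rows: Moves the arm, as the interface text tells. Its arguments: {"type":"object","properties":{"targets":{"type":"array"},"squeeze":{"type":"number"}},"required":["targets"]}

```bash
mkdir -p pics; ls; python3 - <<'E'
from plant import r
import cv2,numpy as np
s=r.get_state();print({k:np.round(v,3) for k,v in s.items()})
for n in ("side","top"):
    d=r.snapshot(n);cv2.imwrite(f"pics/{n}0.png",d["frame"][:,:,::-1]);np.savez(f"{n}0.npz",**d)
    print(n,d["mtx"],d["position"],d["orientation"],[k for k in d])
E
```

```text
pics
{'clock': np.float64(0.0), 'q': array([ 1.279,  0.69 , -0.195,  1.566,  0.157,  0.903, -0.215]), 'qd': array([-0.   , -0.001,  0.001,  0.   , -0.   ,  0.   , -0.   ]), 'joint_torque': array([-0.0000e+00, -5.2757e+01, -1.2670e+00, -1.5343e+01, -5.3000e-02,
        7.0000e-03,  0.0000e+00]), 'tool_pos': array([ 0.2  , -0.592,  0.238]), 'eef_rot': array([ 0.987,  0.162, -0.   , -0.001]), 'contact_force': array([-0.535, -0.566,  0.057]), 'moment': array([-0.028,  0.025,  0.005]), 'opening': np.float64(0.998)}
side [[528.33762262   0.         286.82951774]
 [  0.         528.33762262 203.66845098]
 [  0.           0.           1.        ]] [ 0.95754651 -0.71894629  1.04533469] [0.34623902 0.07863059 0.21257515 0.91035574] ['frame', 'z_map', 'mtx', 'position', 'orientation']
top [[458.84811065   0.         282.4506666 ]
 [  0.         458.84811065 205.95254339]
 [  0.           0.           1.        ]] [ 0.52353945 -0.00879348  1.15754977] [-0.03112314  0.02849914  0.71579362 -0.69703561] ['frame', 'z_map', 'mtx', 'position', 'orientation']
```

View pics/side0.png

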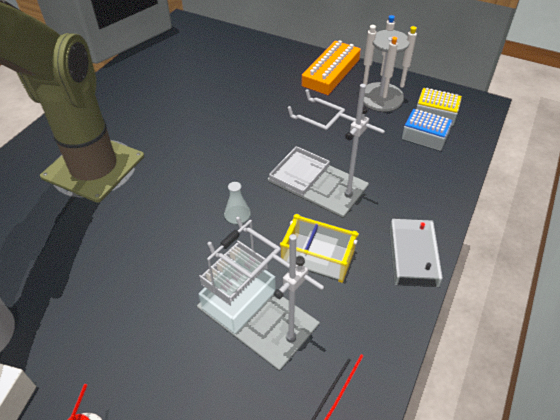

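View pics/top0.png

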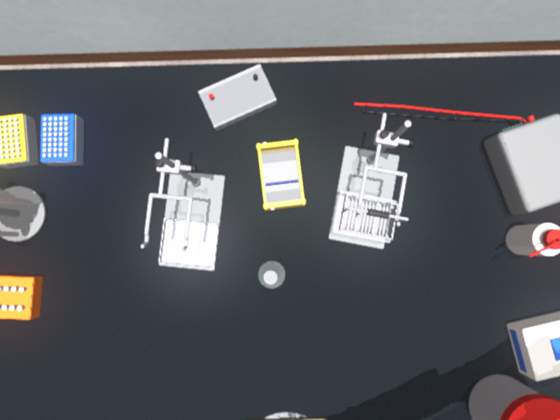

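The side view shows the full stand (grip near px 230,240) and the empty stand (arm tips near 290,110 and 308,95). In the top view, the grip is near (382,212) and the empty hook's tips are near (144,245) and (186,247). Next I'll zoom in and turn these into positions.

```bash
cat > h.py <<'E'
import numpy as np,cv2
from scipy.spatial.transform import Rotation as R
def load(n): return dict(np.load(n))
def cloud(d):
    K=d["mtx"];z=d["z_map"];v,u=np.mgrid[:z.shape[0],:z.shape[1]]
    p=np.stack([(u-K[0,2])/K[0,0]*z,-(v-K[1,2])/K[1,1]*z,-z],-1)
    return p@R.from_quat(d["orientation"]).as_matrix().T+d["position"]
def ray(d,u,v):
    K=d["mtx"];a=np.array([(u-K[0,2])/K[0,0],-(v-K[1,2])/K[1,1],-1.])
    return d["position"],R.from_quat(d["orientation"]).as_matrix()@a
def onplane(d,u,v,z):
    o,a=ray(d,u,v);return o+a*(z-o[2])/a[2]
def tri(d1,p1,d2,p2):
    o1,a1=ray(d1,*p1);o2,a2=ray(d2,*p2)
    t=np.linalg.lstsq(np.stack([a1,-a2],1),o2-o1,rcond=None)[0]
    q1=o1+a1*t[0];q2=o2+a2*t[1];return (q1+q2)/2,np.linalg.norm(q1-q2)
E
python3 - <<'E'
from h import *
for n,c in (("side0",dict(f=(190,210,140,170),e=(260,70,130,150))),("top0",dict(f=(320,110,100,145),e=(130,130,105,150)))):
    d=load(n+".npz")
    P=cloud(d)
    for k,(x,y,w,h) in c.items():
        im=cv2.resize(d["frame"][y:y+h,x:x+w,::-1],None,fx=4,fy=4,interpolation=cv2.INTER_CUBIC)
        if im.shape[0]>600: im=im[:600]
        for i in range(0,w,20): cv2.putText(im,str(x+i),(i*4,10),0,.35,(0,255,255),1);cv2.line(im,(i*4,0),(i*4,4),(0,255,255),1)
        for i in range(0,h,20): cv2.putText(im,str(y+i),(0,i*4+4),0,.35,(0,255,255),1)
        cv2.imwrite(f"pics/{n}_{k}.png",im)
    f=d["frame"].astype(int)
    m=(f.max(2)<60)&(P[...,2]>.2)&(P[...,2]<.3)
    nn,l,st,ce=cv2.connectedComponentsWithStats(m.astype(np.uint8))
    for i in range(1,nn):
        if st[i,4]>15:
            q=P[l==i];print(n,st[i],ce[i],q.mean(0),q.min(0),q.max(0))
E
```

```text
side0 [91  0 16  6 56] [96.98214286  1.76785714] [-0.29255176  0.45424963  0.2078583 ] [-0.30558948  0.43640394  0.20007557] [-0.28174004  0.48614145  0.22018042]
side0 [345 134   8   6  31] [348.4516129  136.67741935] [0.68299945 0.16460174 0.24631365] [0.67417387 0.16139853 0.23882851] [0.69047828 0.16989636 0.25238109]
side0 [224 233  15  16  49] [231.16326531 240.81632653] [ 0.5880279  -0.20434979  0.23273025] [ 0.58228365 -0.22267484  0.22530406] [ 0.59290428 -0.18359887  0.23846611]
```

View pics/side0_f.png

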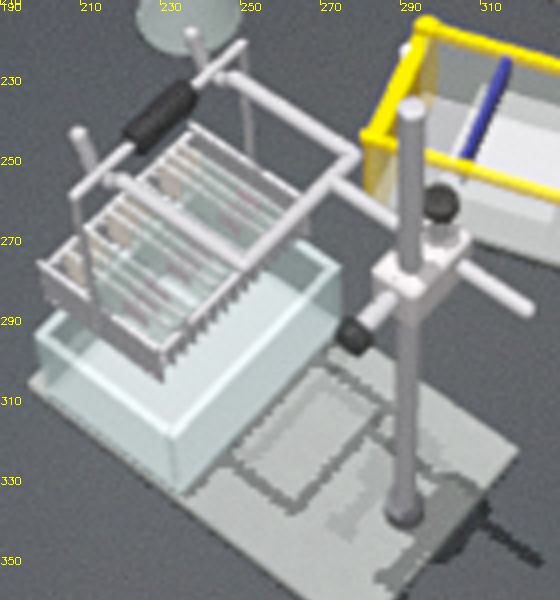

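View pics/side0_e.png

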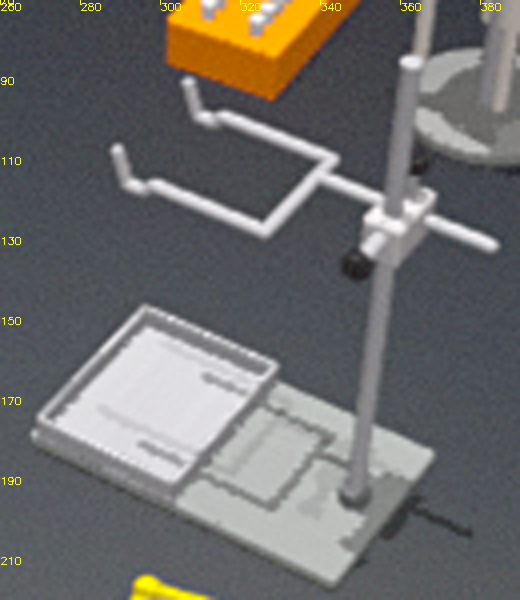

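View pics/top0_f.png

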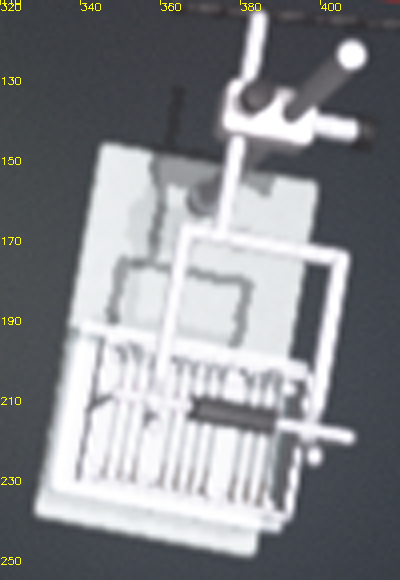

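View pics/top0_e.png

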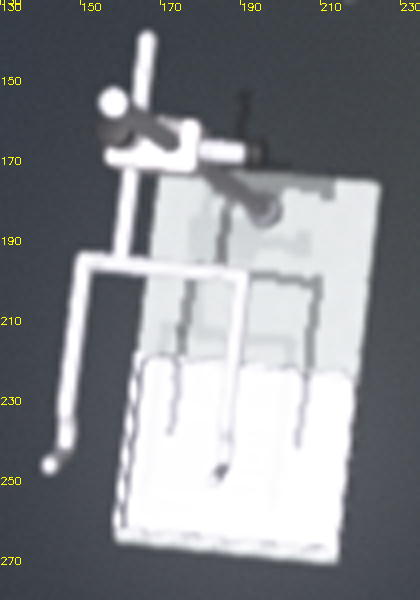

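```bash
python3 - <<'E'
from h import *
S=load("side0.npz");T=load("top0.npz")
np.set_printoptions(precision=4,suppress=True)
pts=dict(grip=((230,239.2),(378.4,213.5)),
barA=((208.7,258),(408.2,219.2)),barB=((250.7,220.7),(342,209)),
e_tipN=((289.5,107.5),(184.7,248.2)),e_tipF=((307.2,90.5),(142.5,246.5)),
e_cornN=((326.2,128.5),(190.5,198.5)),e_cornF=((343.7,109.7),(151.2,195.5)),
e_rodtop=((362.5,86),(158,155.5)),
f_rodtop=((293,237),(407.5,123.5)),f_cornN=((251,275),(405,174)),f_cornF=((279,249),(366,168)))
for k,(a,b) in pts.items():
    p,e=tri(S,a,T,b);print(k,p,round(e,4))
print("rod foot e",onplane(S,348.7,194,.014)," f",onplane(S,291,338,.014))
# depth along arms empty, side cloud
P=cloud(S)
for n,reg in (("e",(280,85,70,45)),("f",(205,215,75,65))):
    x,y,w,h=reg;q=P[y:y+h,x:x+w].reshape(-1,3);q=q[(q[:,2]>.205)&(q[:,2]<.30)]
    print(n,len(q),np.percentile(q[:,2],[5,25,50,75,95]))
# other scene objects bounding from cloud top
PT=cloud(T);f=T["frame"]
for n,(x,y,w,h) in dict(tank=(255,138,55,75),flask=(255,258,33,35),dish=(325,110,90,145),tray=(150,170,80,105)).items():
    q=PT[y:y+h,x:x+w].reshape(-1,3);q=q[q[:,2]>.02];print(n,np.percentile(q,2,axis=0),np.percentile(q,98,axis=0))
E
```

```text
grip [ 0.5819 -0.2     0.2292] 0.001
barA [ 0.5692 -0.2586  0.2319] 0.0023
barB [ 0.5917 -0.1299  0.2155] 0.0045
e_tipN [0.5221 0.1869 0.2575] 0.0005
e_tipF [0.5285 0.2716 0.2528] 0.0026
e_cornN [0.6218 0.179  0.2364] 0.0007
e_cornF [0.6315 0.259  0.238 ] 0.0043
e_rodtop [0.6866 0.2111 0.3567] 0.0004
f_rodtop [ 0.7321 -0.232   0.3583] 0.0005
f_cornN [ 0.6604 -0.2569  0.233 ] 0.0004
f_cornF [ 0.6768 -0.1785  0.2279] 0.0031
rod foot e [0.6891 0.2081 0.014 ]  f [ 0.734 -0.235  0.014]
e 424 [0.2359 0.2409 0.2436 0.2453 0.253 ]
f 955 [0.2271 0.2328 0.2352 0.2372 0.2411]
tank [ 0.6152 -0.0526  0.0261] [0.7706 0.0457 0.0769]
flask [ 0.4271 -0.0072  0.0212] [0.5119 0.0532 0.8647]
dish [ 0.5289 -0.2651  0.0266] [ 0.7492 -0.1262  0.3603]
tray [ 0.4775 -0.0088  0.0207] [0.6886 0.2966 1.1575]
```

```bash
python3 - <<'E'
from h import *
S=load("side0.npz");T=load("top0.npz")
np.set_printoptions(precision=4,suppress=True)
P=cloud(T)
for n,(x,y,w,h) in dict(cyl=(505,220,50,40),box=(490,115,70,100),bl=(505,310,55,75),red=(470,370,90,50)).items():
    q=P[y:y+h,x:x+w].reshape(-1,3);q=q[(q[:,2]>.02)&(q[:,2]<1)];print(n,np.percentile(q,2,axis=0),np.percentile(q,98,axis=0))
c=lambda x,y:(260+x/4,70+y/4); t=lambda x,y:(130+x/4,130+y/4)
for nm,a,b,z in (("edge x side",onplane(S,*c(175,505),.012),onplane(S,*c(335,587),.012),0),("edge y side",onplane(S,*c(335,587),.012),onplane(S,*c(433,455),.012),0),
 ("top x",onplane(T,*t(356,375),.012),onplane(T,*t(379,183),.012),0),("top y",onplane(T,*t(379,183),.012),onplane(T,*t(160,175),.012),0),
 ("tray x",onplane(T,*t(336,563),.02),onplane(T,*t(356,372),.02),0)):
    d=b-a;print(nm,a,b,np.arctan2(d[1],d[0]), np.arctan2(d[1],d[0])-np.pi/2)
c=lambda x,y:(190+x/4,210+y/4); t=lambda x,y:(320+x/4,110+y/4)
for nm,a,b in (("f x",onplane(T,*t(290,370),.012),onplane(T,*t(317,185),.012)),("f y",onplane(T,*t(317,185),.012),onplane(T,*t(100,145),.012))):
    d=b-a;print(nm,a,b,np.arctan2(d[1],d[0]), np.arctan2(d[1],d[0])-np.pi/2)
E
```

```text
cyl [ 0.4876 -0.6061  0.0246] [ 0.5563 -0.5512  0.1743]
box [ 0.595  -0.6521  0.0288] [ 0.8053 -0.5206  0.1023]
bl [ 0.1958 -0.6374  0.0232] [ 0.3348 -0.5252  0.0837]
red [ 0.1229 -0.6047  0.0254] [ 0.2187 -0.4448  0.2014]
edge x side [0.5849 0.1494 0.012 ] [0.7067 0.1305 0.012 ] -0.15379689272333344 -1.72459321951823
edge y side [0.7067 0.1305 0.012 ] [0.722  0.2687 0.012 ] 1.4602049092579528 -0.11059141753694379
top x [0.5801 0.1539 0.012 ] [0.7007 0.1376 0.012 ] -0.1341214813987638 -1.7049178081936605
top y [0.7007 0.1376 0.012 ] [0.7096 0.2757 0.012 ] 1.5069083230902538 -0.06388800370464276
tray x [0.4643 0.1667 0.02  ] [0.5815 0.1527 0.02  ] -0.11917258035603312 -1.6899689071509296
f x [ 0.6217 -0.2815  0.012 ] [ 0.7385 -0.304   0.012 ] -0.1902148899214854 -1.761011216716382
f y [ 0.7385 -0.304   0.012 ] [ 0.7678 -0.1681  0.012 ] 1.3580206198906206 -0.21277570690427594
```

play_rows --targets '[{"jaw": 0,"dz": -0.03},{"jaw": 0,"dz": -0.03,"yaw": -0.14},{"jaw": 0,"dz": -0.03,"yaw": -0.14},{"jaw": 0,"dz": -0.03,"yaw": -0.14},{"jaw": 0,"dz": -0.02,"yaw": -0.14}]' --squeeze 30

```text
invalid input
```

play_rows --targets '[{"jaw": 0,"yaw": -0.14},{"jaw": 0,"yaw": -0.14},{"jaw": 0,"yaw": -0.14},{"jaw": 0},{"jaw": 0}]'

```text
invalid input
```

```bash
cat > st.py <<'E'
from plant import r
from h import *
import sys
np.set_printoptions(precision=4,suppress=True)
s=r.get_state();M=R.from_quat(s["eef_rot"]).as_matrix()
print("t",round(float(s["clock"]),2),"p",np.array(s["tool_pos"]),"F",np.array(s["contact_force"]),"op",round(float(s["opening"]),3),"q",np.array(s["q"]))
print("yang",np.arctan2(M[1,1],M[0,1]),"z",M[:,2])
if len(sys.argv)>3:
    g=np.array([float(a) for a in sys.argv[1:4]]);print("tool delta",M.T@(g-s["tool_pos"]))
    if len(sys.argv)>4: print("yaw",-(float(sys.argv[4])-np.arctan2(M[1,1],M[0,1])))
E
python3 st.py 0.582 -0.2005 0.36 -0.204
```

```text
t 0.1 p [ 0.1998 -0.5916  0.238 ] F [ 0.7889  0.8642 -0.4948] op 0.999 q [ 1.2788  0.6899 -0.1945  1.5662  0.1573  0.9025 -0.2151]
yang -1.2449127493619045 z [-0.0007  0.0015 -1.    ]
tool delta [ 0.4873 -0.2484 -0.1217]
yaw -1.0409127493619046
```

Rows probably need every key, so I'll give them all.

play_rows --targets '[{"jaw": 0,"dx": 0,"dy": 0,"dz": -0.03,"yaw": 0},{"jaw": 0,"dx": 0,"dy": 0,"dz": -0.03,"yaw": -0.14},{"jaw": 0,"dx": 0,"dy": 0,"dz": -0.03,"yaw": -0.14},{"jaw": 0,"dx": 0,"dy": 0,"dz": -0.03,"yaw": -0.14},{"jaw": 0,"dx": 0,"dy": 0,"dz": -0.02,"yaw": -0.14}]' --squeeze 30

```text
clock: 0.6
tool_pos: [0.1985, -0.5886, 0.3764]
eef_rot: [0.899, 0.438, -0.0, -0.009]
contact_force: [-0.0, 0.7, -0.2]
opening: 1.0
```

play_rows --targets '[{"jaw": 0,"dx": 0,"dy": 0,"dz": 0,"yaw": -0.14},{"jaw": 0,"dx": 0,"dy": 0,"dz": 0,"yaw": -0.14},{"jaw": 0,"dx": 0,"dy": 0,"dz": 0,"yaw": -0.14},{"jaw": 0,"dx": 0,"dy": 0,"dz": 0,"yaw": 0},{"jaw": 0,"dx": 0,"dy": 0,"dz": 0,"yaw": 0}]'

```text
clock: 1.1
tool_pos: [0.1985, -0.5892, 0.3788]
eef_rot: [0.783, 0.622, 0.001, -0.007]
contact_force: [-0.2, -0.6, 0.8]
opening: 0.997
```

```bash
python3 st.py 0.582 -0.2005 0.36 -0.204
```

```text
t 1.1 p [ 0.1985 -0.5892  0.3788] F [-0.1986 -0.5977  0.7706] op 0.997 q [ 1.4296  0.5948 -0.4892  1.3432  0.2766  1.2848  0.7019]
yang -0.22875542570670687 z [-0.006   0.0122 -0.9999]
tool delta [0.4654 0.2855 0.0212]
yaw -0.024755425706706885
```

play_rows --targets '[{"jaw": 0,"dx": 0.04,"dy": 0.024,"dz": 0,"yaw": 0},{"jaw": 0,"dx": 0.04,"dy": 0.024,"dz": 0,"yaw": 0},{"jaw": 0,"dx": 0.04,"dy": 0.024,"dz": 0,"yaw": 0},{"jaw": 0,"dx": 0.04,"dy": 0.024,"dz": 0,"yaw": 0},{"jaw": 0,"dx": 0.04,"dy": 0.024,"dz": 0,"yaw": 0}]'

```text
clock: 1.6
tool_pos: [0.3595, -0.4251, 0.3761]
eef_rot: [0.794, 0.608, -0.001, -0.008]
contact_force: [0.3, -0.5, 0.2]
opening: 0.999
```

play_rows --targets '[{"jaw": 0,"dx": 0.04,"dy": 0.024,"dz": 0,"yaw": 0},{"jaw": 0,"dx": 0.04,"dy": 0.024,"dz": 0,"yaw": 0},{"jaw": 0,"dx": 0.04,"dy": 0.024,"dz": 0,"yaw": 0},{"jaw": 0,"dx": 0.04,"dy": 0.024,"dz": 0,"yaw": 0},{"jaw": 0,"dx": 0,"dy": 0,"dz": 0,"yaw": 0}]'

```text
clock: 2.1
tool_pos: [0.5036, -0.2826, 0.3756]
eef_rot: [0.795, 0.606, 0.001, -0.009]
contact_force: [0.0, 0.5, 0.7]
opening: 0.997
```

```bash
python3 st.py 0.582 -0.2005 0.30 -0.204
```

```text
t 2.1 p [ 0.5036 -0.2826  0.3756] F [0.006  0.548  0.7326] op 0.997 q [ 0.7379  0.5292 -0.5194  1.4845  0.2576  1.2128 -0.0849]
yang -0.268599946791067 z [-0.01    0.0157 -0.9998]
tool delta [0.0991 0.0548 0.0761]
yaw -0.06459994679106704
```

play_rows --targets '[{"jaw": 0,"dx": 0.036,"dy": 0.02,"dz": 0,"yaw": -0.03},{"jaw": 0,"dx": 0.036,"dy": 0.02,"dz": 0,"yaw": -0.03},{"jaw": 0,"dx": 0.027,"dy": 0.015,"dz": 0,"yaw": 0},{"jaw": 0,"dx": 0,"dy": 0,"dz": 0,"yaw": 0},{"jaw": 0,"dx": 0,"dy": 0,"dz": 0,"yaw": 0}]'

```text
clock: 2.6
tool_pos: [0.582, -0.1983, 0.3736]
eef_rot: [0.78, 0.625, -0.001, -0.01]
contact_force: [-0.0, -1.0, 0.1]
opening: 1.0
```

```bash
python3 st.py 0.582 -0.2005 0.212 -0.204; python3 - <<'E'
from plant import r
from h import *
for n,(x,y,w,h) in (("side",(150,130,180,150)),("top",(320,100,130,150))):
    d=r.snapshot(n);np.savez(n+"1.npz",**d);cv2.imwrite(f"pics/{n}1.png",cv2.resize(d["frame"][y:y+h,x:x+w,::-1],None,fx=4,fy=4,interpolation=cv2.INTER_CUBIC))
E
```

```text
t 2.6 p [ 0.582  -0.1983  0.3736] F [-0.0296 -0.9972  0.128 ] op 1.0 q [ 0.5365  0.5941 -0.5208  1.3688  0.2825  1.2713 -0.2167]
yang -0.2193074469716885 z [-0.0151  0.014  -0.9998]
tool delta [-0.0039  0.0033  0.1615]
yaw -0.01530744697168851
```

View pics/side1.png

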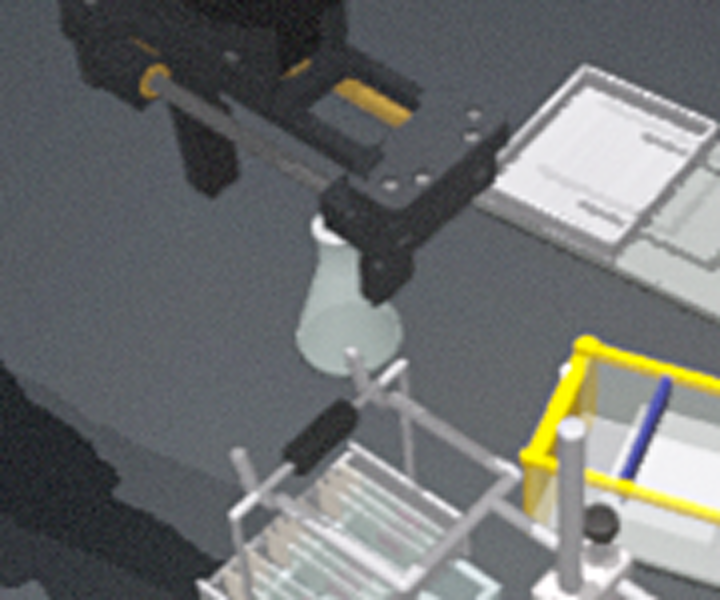

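The open gripper is above the grip, which shows at px (230,239) as before. I'll go down now.

play_rows --targets '[{"jaw": 0,"dx": -0.004,"dy": 0.003,"dz": 0.03,"yaw": -0.015},{"jaw": 0,"dx": 0,"dy": 0,"dz": 0.03,"yaw": 0},{"jaw": 0,"dx": 0,"dy": 0,"dz": 0.03,"yaw": 0},{"jaw": 0,"dx": 0,"dy": 0,"dz": 0.02,"yaw": 0},{"jaw": 0,"dx": 0,"dy": 0,"dz": 0,"yaw": 0}]'

```text
clock: 3.2
tool_pos: [0.5785, -0.2118, 0.262]
eef_rot: [0.781, 0.625, -0.003, -0.007]
contact_force: [-0.5, -0.3, 0.0]
opening: 1.005
```

```bash
python3 st.py 0.582 -0.2005 0.212 -0.204
```

```text
t 3.2 p [ 0.5785 -0.2118  0.262 ] F [-0.5138 -0.2677  0.0472] op 1.005 q [ 0.5457  0.6891 -0.4894  1.5416  0.3525  1.0149 -0.262 ]
yang -0.22145736923192597 z [-0.0131  0.008  -0.9999]
tool delta [0.0115 0.0017 0.0501]
yaw -0.01745736923192598
```

play_rows --targets '[{"jaw": 0,"dx": 0.012,"dy": 0.001,"dz": 0,"yaw": -0.02},{"jaw": 0,"dx": 0,"dy": 0,"dz": 0.015,"yaw": 0},{"jaw": 0,"dx": 0,"dy": 0,"dz": 0.015,"yaw": 0},{"jaw": 0,"dx": 0,"dy": 0,"dz": 0,"yaw": 0},{"jaw": 0,"dx": 0,"dy": 0,"dz": 0,"yaw": 0}]'

```text
clock: 3.7
tool_pos: [0.5849, -0.2007, 0.2384]
eef_rot: [0.775, 0.632, 0.001, -0.003]
contact_force: [1.3, -0.8, 0.4]
opening: 0.998
```

```bash
python3 st.py 0.582 -0.2005 0.212 -0.204
```

```text
t 3.7 p [ 0.5849 -0.2007  0.2384] F [ 1.2903 -0.8339  0.4193] op 0.998 q [ 0.5235  0.7133 -0.4837  1.5731  0.3761  0.9532 -0.2842]
yang -0.20352772523751417 z [-0.0028  0.0056 -1.    ]
tool delta [-0.0005 -0.0028  0.0264]
yaw 0.00047227476248581923
```

play_rows --targets '[{"jaw": 0,"dx": 0,"dy": -0.003,"dz": 0.013,"yaw": 0},{"jaw": 0,"dx": 0,"dy": 0,"dz": 0.013,"yaw": 0},{"jaw": 0,"dx": 0,"dy": 0,"dz": 0.003,"yaw": 0},{"jaw": 0,"dx": 0,"dy": 0,"dz": 0,"yaw": 0},{"jaw": 0,"dx": 0,"dy": 0,"dz": 0,"yaw": 0}]'

```text
clock: 4.2
tool_pos: [0.5856, -0.1999, 0.2137]
eef_rot: [0.775, 0.632, 0.004, 0.001]
contact_force: [-0.8, -1.1, 0.8]
opening: 0.997
```

```bash
python3 st.py 0.582 -0.2005 0.212 -0.204; python3 - <<'E'
from plant import r
from h import *
for n,(x,y,w,h) in (("side",(150,150,180,150)),("top",(320,100,130,150))):
    d=r.snapshot(n);np.savez(n+"2.npz",**d);cv2.imwrite(f"pics/{n}2.png",cv2.resize(d["frame"][y:y+h,x:x+w,::-1],None,fx=4,fy=4,interpolation=cv2.INTER_CUBIC))
E
```

```text
t 4.2 p [ 0.5856 -0.1999  0.2137] F [-0.7667 -1.0882  0.8056] op 0.997 q [ 0.5163  0.7374 -0.4707  1.6081  0.3981  0.8871 -0.3054]
yang -0.20362448777356928 z [ 0.0064  0.0036 -1.    ]
tool delta [-0.0013 -0.0034  0.0016]
yaw 0.00037551222643070203
```

View pics/side2.png

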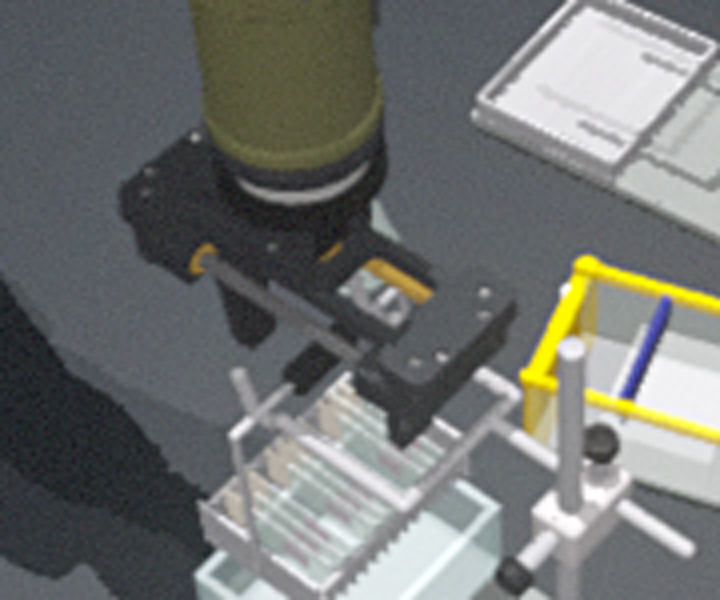

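The fingers straddle the grip. I'll centre and close.

play_rows --targets '[{"jaw": 0,"dx": -0.001,"dy": -0.003,"dz": 0.002,"yaw": 0},{"jaw": 1,"dx": 0,"dy": 0,"dz": 0,"yaw": 0},{"jaw": 1,"dx": 0,"dy": 0,"dz": 0,"yaw": 0},{"jaw": 1,"dx": 0,"dy": 0,"dz": 0,"yaw": 0},{"jaw": 1,"dx": 0,"dy": 0,"dz": 0,"yaw": 0}]' --squeeze 45

```text
clock: 4.8
tool_pos: [0.5825, -0.2005, 0.2123]
eef_rot: [0.775, 0.631, 0.004, 0.001]
contact_force: [0.2, 0.2, -0.1]
opening: 0.658
```

play_rows --targets '[{"jaw": 1,"dx": 0,"dy": 0,"dz": 0,"yaw": 0},{"jaw": 1,"dx": 0,"dy": 0,"dz": 0,"yaw": 0},{"jaw": 1,"dx": 0,"dy": 0,"dz": 0,"yaw": 0},{"jaw": 1,"dx": 0,"dy": 0,"dz": 0,"yaw": 0},{"jaw": 1,"dx": 0,"dy": 0,"dz": 0,"yaw": 0}]'

```text
clock: 5.3
tool_pos: [0.5827, -0.2004, 0.2123]
eef_rot: [0.775, 0.631, 0.004, 0.001]
contact_force: [-0.5, 0.0, -0.5]
opening: 0.208
```

```bash
python3 st.py 0.582 -0.2005 0.212 -0.204
```

```text
t 5.3 p [ 0.5827 -0.2004  0.2123] F [-0.5089  0.0024 -0.4568] op 0.208 q [ 0.5192  0.7351 -0.4701  1.6191  0.4001  0.8772 -0.3068]
yang -0.2038488167699479 z [ 0.0079  0.0033 -1.    ]
tool delta [-0.0002 -0.0007  0.0003]
yaw 0.00015118323005208767
```

play_rows --targets '[{"jaw": 1,"dx": 0,"dy": 0,"dz": 0,"yaw": 0},{"jaw": 1,"dx": 0,"dy": 0,"dz": 0,"yaw": 0},{"jaw": 1,"dx": 0,"dy": 0,"dz": 0,"yaw": 0},{"jaw": 1,"dx": 0,"dy": 0,"dz": 0,"yaw": 0},{"jaw": 1,"dx": 0,"dy": 0,"dz": 0,"yaw": 0}]'

```text
clock: 5.8
tool_pos: [0.5825, -0.2004, 0.2123]
eef_rot: [0.775, 0.632, 0.004, 0.001]
contact_force: [-0.4, -0.0, 0.4]
opening: 0.15
```

```bash
python3 st.py 0.582 -0.2005 0.212 -0.204
```

```text
t 5.8 p [ 0.5825 -0.2004  0.2123] F [-0.4454 -0.0434  0.3736] op 0.15 q [ 0.5192  0.735  -0.4701  1.6194  0.4003  0.8775 -0.3065]
yang -0.20331151591767596 z [ 0.0074  0.0031 -1.    ]
tool delta [-0.0002 -0.0004  0.0003]
yaw 0.0006884840823240257
```

Gripped: opening 0.15 is about 13 mm. I'll lift slowly.

play_rows --targets '[{"jaw": 1,"dx": 0,"dy": 0,"dz": -0.008,"yaw": 0},{"jaw": 1,"dx": 0,"dy": 0,"dz": -0.01,"yaw": 0},{"jaw": 1,"dx": 0,"dy": 0,"dz": -0.01,"yaw": 0},{"jaw": 1,"dx": 0,"dy": 0,"dz": 0,"yaw": 0},{"jaw": 1,"dx": 0,"dy": 0,"dz": 0,"yaw": 0}]'

```text
clock: 6.3
tool_pos: [0.5807, -0.2006, 0.2413]
eef_rot: [0.775, 0.632, 0.003, -0.0]
contact_force: [0.2, -0.2, -5.5]
opening: 0.152
```

```bash
python3 st.py 0.5825 -0.2005 0.268 -0.204
```

```text
t 6.3 p [ 0.5807 -0.2006  0.2413] F [ 0.166  -0.1967 -5.5283] op 0.152 q [ 0.5286  0.7018 -0.4855  1.5893  0.3762  0.942  -0.2855]
yang -0.20375942952013887 z [ 0.0036  0.0039 -1.    ]
tool delta [ 0.0005  0.0018 -0.0267]
yaw 0.00024057047986111857
```

play_rows --targets '[{"jaw": 1,"dx": 0.0005,"dy": 0.002,"dz": -0.01,"yaw": 0},{"jaw": 1,"dx": 0,"dy": 0,"dz": -0.01,"yaw": 0},{"jaw": 1,"dx": 0,"dy": 0,"dz": -0.008,"yaw": 0},{"jaw": 1,"dx": 0,"dy": 0,"dz": 0,"yaw": 0},{"jaw": 1,"dx": 0,"dy": 0,"dz": 0,"yaw": 0}]'

```text
clock: 6.8
tool_pos: [0.5829, -0.2004, 0.2719]
eef_rot: [0.775, 0.632, 0.003, -0.0]
contact_force: [0.1, 0.3, -2.9]
opening: 0.146
```

```bash
python3 st.py 0.494 -0.182 0.27 -0.204; python3 - <<'E'
from plant import r
from h import *
for n,(x,y,w,h) in (("side",(150,150,180,150)),):
    d=r.snapshot(n);np.savez(n+"3.npz",**d);cv2.imwrite(f"pics/{n}3.png",cv2.resize(d["frame"][y:y+h,x:x+w,::-1],None,fx=4,fy=4,interpolation=cv2.INTER_CUBIC))
E
```

```text
t 6.8 p [ 0.5829 -0.2004  0.2719] F [ 0.1223  0.2563 -2.9019] op 0.146 q [ 0.5335  0.6723 -0.4985  1.5455  0.3536  1.0117 -0.265 ]
yang -0.20350847254370358 z [ 0.0037  0.004  -1.    ]
tool delta [ 0.0001 -0.0908  0.0016]
yaw 0.0004915274562964089
```

View pics/side3.png

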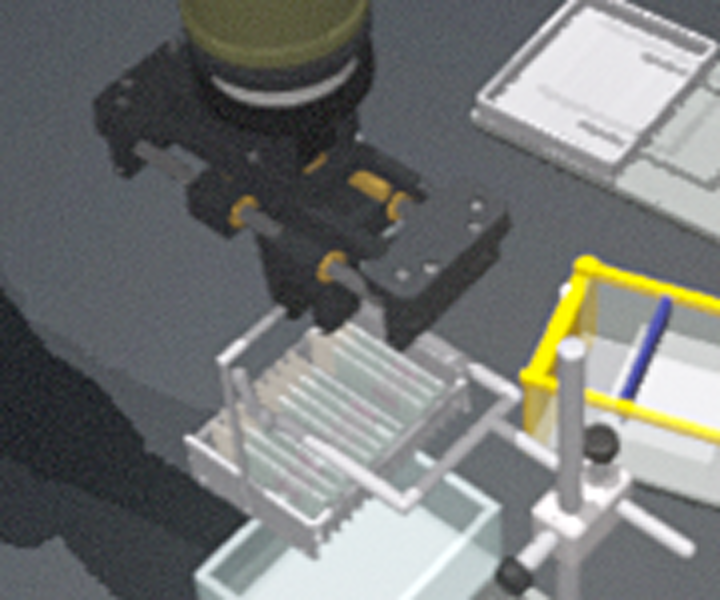

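The rack is lifted, and the bar is above the tip (crop px 238,378). I'll draw it back off the hooks now.

play_rows --targets '[{"jaw": 1,"dx": 0,"dy": -0.01,"dz": -0.002,"yaw": 0},{"jaw": 1,"dx": 0,"dy": -0.018,"dz": 0,"yaw": 0},{"jaw": 1,"dx": 0,"dy": -0.02,"dz": 0,"yaw": 0},{"jaw": 1,"dx": 0,"dy": -0.02,"dz": 0,"yaw": 0},{"jaw": 1,"dx": 0,"dy": -0.02,"dz": 0,"yaw": 0}]'

```text
clock: 7.35
tool_pos: [0.4927, -0.1813, 0.2723]
eef_rot: [0.775, 0.632, 0.003, -0.001]
contact_force: [-0.0, -0.2, -3.8]
opening: 0.149
```

```bash
python3 st.py 0.46 0.237 0.29 -0.115
```

```text
t 7.35 p [ 0.4927 -0.1813  0.2723] F [-0.0285 -0.2146 -3.7584] op 0.149 q [ 0.5953  0.5486 -0.5212  1.8142  0.34    0.867  -0.2883]
yang -0.20354654431061864 z [ 0.0029  0.0052 -1.    ]
tool delta [ 0.4031 -0.1165 -0.0156]
yaw -0.08854654431061863
```

play_rows --targets '[{"jaw": 1,"dx": 0.01,"dy": -0.003,"dz": -0.001,"yaw": 0},{"jaw": 1,"dx": 0.018,"dy": -0.005,"dz": -0.001,"yaw": -0.01},{"jaw": 1,"dx": 0.022,"dy": -0.006,"dz": -0.001,"yaw": -0.01},{"jaw": 1,"dx": 0.025,"dy": -0.007,"dz": -0.001,"yaw": -0.01},{"jaw": 1,"dx": 0.025,"dy": -0.007,"dz": 0,"yaw": -0.01}]'

```text
clock: 7.85
tool_pos: [0.4814, -0.0735, 0.2773]
eef_rot: [0.763, 0.646, 0.002, -0.001]
contact_force: [-0.4, 0.5, -2.9]
opening: 0.149
```

play_rows --targets '[{"jaw": 1,"dx": 0.025,"dy": -0.007,"dz": 0,"yaw": -0.01},{"jaw": 1,"dx": 0.025,"dy": -0.007,"dz": 0,"yaw": -0.01},{"jaw": 1,"dx": 0.025,"dy": -0.007,"dz": 0,"yaw": -0.01},{"jaw": 1,"dx": 0.025,"dy": -0.007,"dz": 0,"yaw": -0.01},{"jaw": 1,"dx": 0.025,"dy": -0.007,"dz": 0,"yaw": -0.005}]'

```text
clock: 8.35
tool_pos: [0.4656, 0.0712, 0.2799]
eef_rot: [0.744, 0.668, 0.007, -0.002]
contact_force: [-0.2, -0.2, -4.6]
opening: 0.153
```

```bash
python3 st.py 0.46 0.237 0.275 -0.115
```

```text
t 8.35 p [0.4656 0.0712 0.2799] F [-0.1774 -0.1755 -4.5725] op 0.153 q [ 0.133   0.4674 -0.5613  1.9558  0.3303  0.798  -0.7189]
yang -0.10833805708650807 z [ 0.0078  0.0115 -0.9999]
tool delta [ 0.1642 -0.0236  0.0068]
yaw 0.006661942913491939
```

play_rows --targets '[{"jaw": 1,"dx": 0.022,"dy": -0.003,"dz": 0.001,"yaw": 0.005},{"jaw": 1,"dx": 0.022,"dy": -0.003,"dz": 0.001,"yaw": 0},{"jaw": 1,"dx": 0.022,"dy": -0.003,"dz": 0.001,"yaw": 0},{"jaw": 1,"dx": 0.022,"dy": -0.003,"dz": 0.001,"yaw": 0},{"jaw": 1,"dx": 0.02,"dy": -0.003,"dz": 0.001,"yaw": 0}]'

```text
clock: 8.85
tool_pos: [0.4598, 0.1974, 0.2783]
eef_rot: [0.741, 0.671, 0.011, -0.004]
contact_force: [1.0, 0.3, -3.9]
opening: 0.153
```

play_rows --targets '[{"jaw": 1,"dx": 0.016,"dy": -0.002,"dz": 0,"yaw": 0},{"jaw": 1,"dx": 0.012,"dy": -0.002,"dz": 0,"yaw": 0},{"jaw": 1,"dx": 0.008,"dy": 0,"dz": 0,"yaw": 0},{"jaw": 1,"dx": 0,"dy": 0,"dz": 0,"yaw": 0},{"jaw": 1,"dx": 0,"dy": 0,"dz": 0,"yaw": 0}]'

```text
clock: 9.35
tool_pos: [0.4556, 0.2477, 0.2803]
eef_rot: [0.736, 0.677, 0.014, -0.007]
contact_force: [0.5, -0.0, -4.5]
opening: 0.15
```

```bash
python3 st.py 0.46 0.237 0.275 -0.115;  python3 - <<'E'
from plant import r
from h import *
for n,(x,y,w,h) in (("side",(220,40,160,150)),("top",(110,110,140,150))):
    d=r.snapshot(n);np.savez(n+"4.npz",**d);cv2.imwrite(f"pics/{n}4.png",cv2.resize(d["frame"][y:y+h,x:x+w,::-1],None,fx=4,fy=4,interpolation=cv2.INTER_CUBIC))
E
```

```text
t 9.35 p [0.4556 0.2477 0.2803] F [ 0.5194 -0.0131 -4.4675] op 0.15 q [-0.2231  0.5246 -0.5524  1.8409  0.3393  0.8438 -1.02  ]
yang -0.0837260114209919 z [ 0.0113  0.029  -0.9995]
tool delta [-0.0105  0.0053  0.005 ]
yaw 0.03127398857900811
```

View pics/side4.png

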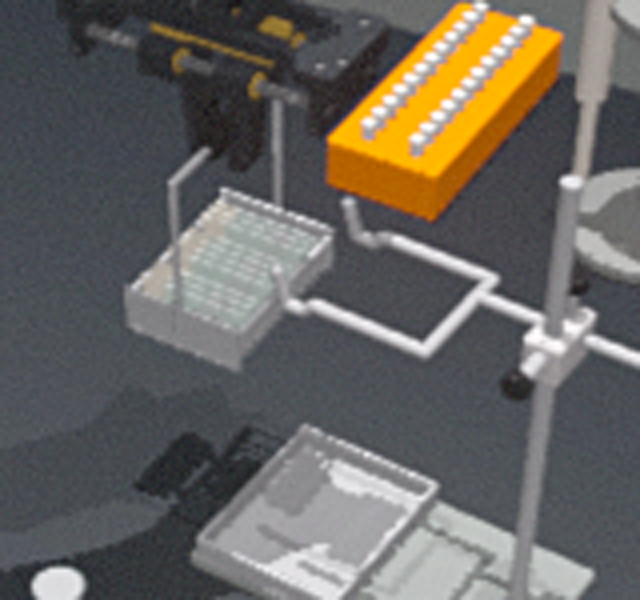

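View pics/top4.png

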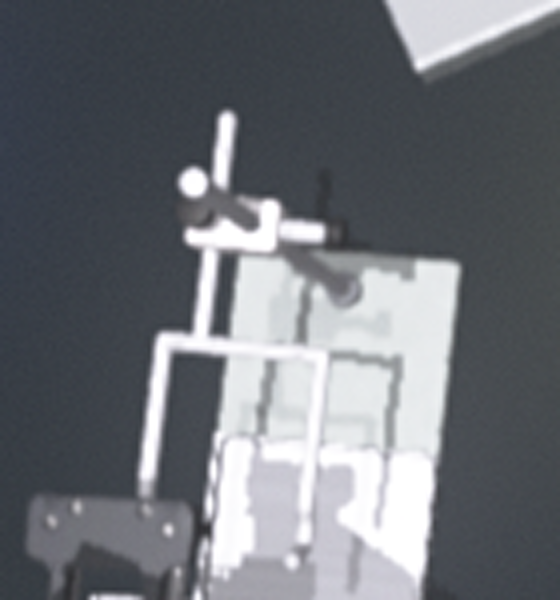

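Both pictures show the rack hanging level, short of the near tip (side crop 278,268) with the bar above tip height. The dish and tray are untouched. I'll straighten and slide in over the arms.

play_rows --targets '[{"jaw": 1,"dx": -0.01,"dy": 0.005,"dz": 0,"yaw": 0.03},{"jaw": 1,"dx": 0,"dy": 0.01,"dz": 0,"yaw": 0},{"jaw": 1,"dx": 0,"dy": 0.015,"dz": 0,"yaw": 0},{"jaw": 1,"dx": 0,"dy": 0.01,"dz": 0,"yaw": 0},{"jaw": 1,"dx": 0,"dy": 0,"dz": 0,"yaw": 0}]'

```text
clock: 9.95
tool_pos: [0.4993, 0.2263, 0.28]
eef_rot: [0.75, 0.661, 0.013, -0.006]
contact_force: [-0.6, -0.4, -3.9]
opening: 0.153
```

```bash
python3 st.py 0.567 0.224 0.275 -0.115
```

```text
t 9.95 p [0.4993 0.2263 0.28  ] F [-0.5978 -0.4496 -3.8636] op 0.153 q [-0.1716  0.5636 -0.5338  1.7575  0.3401  0.8886 -0.9728]
yang -0.12538171414783594 z [ 0.0125  0.0257 -0.9996]
tool delta [0.006  0.0674 0.0058]
yaw -0.010381714147835938
```

play_rows --targets '[{"jaw": 1,"dx": 0.006,"dy": 0.01,"dz": 0,"yaw": -0.01},{"jaw": 1,"dx": 0,"dy": 0.018,"dz": 0,"yaw": 0},{"jaw": 1,"dx": 0,"dy": 0.018,"dz": 0,"yaw": 0},{"jaw": 1,"dx": 0,"dy": 0.014,"dz": 0,"yaw": 0},{"jaw": 1,"dx": 0,"dy": 0.007,"dz": 0,"yaw": 0}]'

```text
clock: 10.45
tool_pos: [0.5664, 0.2233, 0.2797]
eef_rot: [0.747, 0.665, 0.011, -0.007]
contact_force: [0.5, 0.5, -4.7]
opening: 0.149
```

```bash
python3 st.py 0.567 0.224 0.235 -0.115;  python3 - <<'E'
from plant import r
from h import *
for n,(x,y,w,h) in (("side",(220,40,160,150)),("top",(110,110,140,150))):
    d=r.snapshot(n);np.savez(n+"5.npz",**d);cv2.imwrite(f"pics/{n}5.png",cv2.resize(d["frame"][y:y+h,x:x+w,::-1],None,fx=4,fy=4,interpolation=cv2.INTER_CUBIC))
E
```

```text
t 10.45 p [0.5664 0.2233 0.2797] F [ 0.4867  0.5041 -4.6546] op 0.149 q [-0.1469  0.6512 -0.5252  1.5722  0.3509  0.995  -0.8844]
yang -0.11508265894135196 z [ 0.0075  0.0243 -0.9997]
tool delta [-0.0003  0.0003  0.0447]
yaw -8.265894135195406e-05
```

View pics/side5.png

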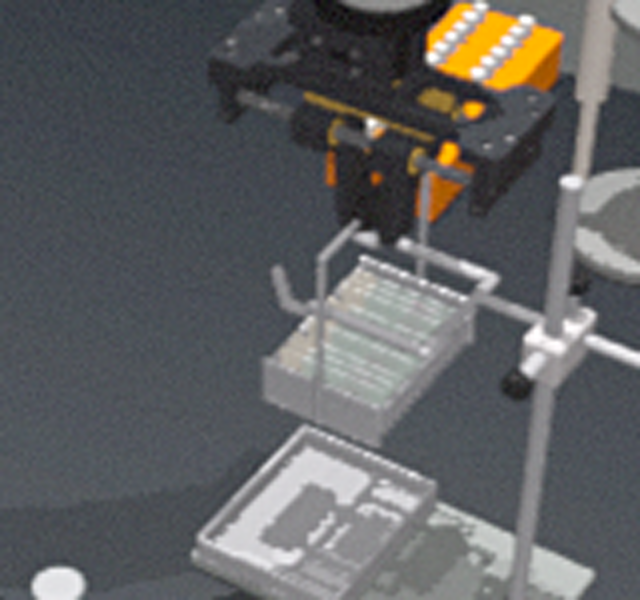

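View pics/top5.png

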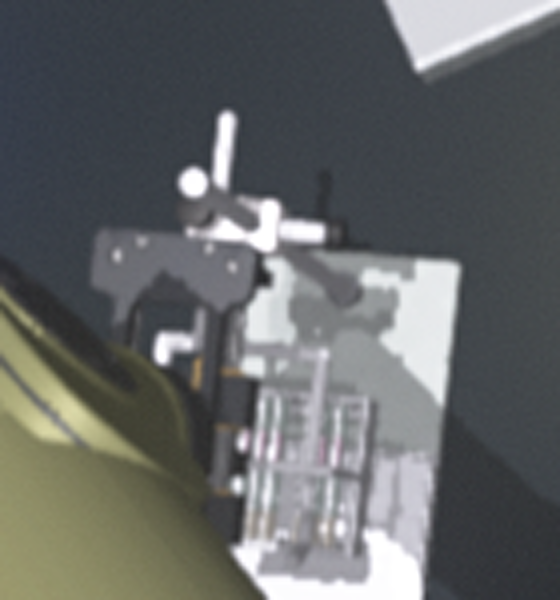

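The near arm lies inside the bail and the bar is over the straight arms. I'll lower: quickly at first, then feeling for contact.

play_rows --targets '[{"jaw": 1,"dx": 0,"dy": 0,"dz": 0.01,"yaw": 0},{"jaw": 1,"dx": 0,"dy": 0,"dz": 0.01,"yaw": 0},{"jaw": 1,"dx": 0,"dy": 0,"dz": 0.01,"yaw": 0},{"jaw": 1,"dx": 0,"dy": 0,"dz": 0,"yaw": 0},{"jaw": 1,"dx": 0,"dy": 0,"dz": 0,"yaw": 0}]'

```text
clock: 11.05
tool_pos: [0.5622, 0.2248, 0.246]
eef_rot: [0.745, 0.666, 0.009, -0.008]
contact_force: [-0.0, 0.1, -3.1]
opening: 0.151
```

```bash
python3 st.py 0.567 0.224 0.235 -0.115
```

```text
t 11.05 p [0.5622 0.2248 0.246 ] F [-0.0076  0.1346 -3.1345] op 0.151 q [-0.1582  0.6847 -0.5115  1.6199  0.3751  0.9227 -0.9089]
yang -0.11168062498637862 z [ 0.0025  0.0233 -0.9997]
tool delta [-0.0006  0.0048  0.011 ]
yaw 0.003319375013621381
```

play_rows --targets '[{"jaw": 1,"dx": 0,"dy": 0.005,"dz": 0.003,"yaw": 0},{"jaw": 1,"dx": 0,"dy": 0,"dz": 0.003,"yaw": 0},{"jaw": 1,"dx": 0,"dy": 0,"dz": 0.003,"yaw": 0},{"jaw": 1,"dx": 0,"dy": 0,"dz": 0.002,"yaw": 0},{"jaw": 1,"dx": 0,"dy": 0,"dz": 0,"yaw": 0}]'

```text
clock: 11.55
tool_pos: [0.5681, 0.2249, 0.2347]
eef_rot: [0.745, 0.666, 0.009, -0.008]
contact_force: [-0.4, 0.5, -3.8]
opening: 0.151
```

```bash
python3 st.py 0.567 0.224 0.225 -0.115
```

```text
t 11.55 p [0.5681 0.2249 0.2347] F [-0.3513  0.5493 -3.8365] op 0.151 q [-0.1599  0.7039 -0.505   1.6173  0.3851  0.9058 -0.9104]
yang -0.11177946478300704 z [ 0.0038  0.024  -0.9997]
tool delta [-0.0012 -0.001   0.0097]
yaw 0.003220535216992962
```

Now small steps, checking each half second.

play_rows --targets '[{"jaw": 1,"dx": 0,"dy": 0,"dz": 0.0015,"yaw": 0},{"jaw": 1,"dx": 0,"dy": 0,"dz": 0.0015,"yaw": 0},{"jaw": 1,"dx": 0,"dy": 0,"dz": 0.0015,"yaw": 0},{"jaw": 1,"dx": 0,"dy": 0,"dz": 0,"yaw": 0},{"jaw": 1,"dx": 0,"dy": 0,"dz": 0,"yaw": 0}]'

```text
clock: 12.05
tool_pos: [0.5682, 0.2251, 0.2301]
eef_rot: [0.745, 0.666, 0.01, -0.008]
contact_force: [0.2, 0.6, -4.5]
opening: 0.148
```

play_rows --targets '[{"jaw": 1,"dx": 0,"dy": 0,"dz": 0.0015,"yaw": 0},{"jaw": 1,"dx": 0,"dy": 0,"dz": 0.0015,"yaw": 0},{"jaw": 1,"dx": 0,"dy": 0,"dz": 0.001,"yaw": 0},{"jaw": 1,"dx": 0,"dy": 0,"dz": 0,"yaw": 0},{"jaw": 1,"dx": 0,"dy": 0,"dz": 0,"yaw": 0}]'

```text
clock: 12.55
tool_pos: [0.5685, 0.2253, 0.2281]
eef_rot: [0.746, 0.666, 0.01, -0.007]
contact_force: [-0.3, 0.1, -1.0]
opening: 0.153
```

```bash
python3 st.py 0.539 0.2272 0.2281 -0.115;python3 - <<'E'
from plant import r
print(r.get_state()["moment"])
from h import *
for n,(x,y,w,h) in (("side",(250,70,100,100)),):
    d=r.snapshot(n);np.savez(n+"6.npz",**d);cv2.imwrite(f"pics/{n}6.png",cv2.resize(d["frame"][y:y+h,x:x+w,::-1],None,fx=6,fy=6,interpolation=cv2.INTER_CUBIC))
E
```

```text
t 12.55 p [0.5685 0.2253 0.2281] F [-0.2585  0.1438 -1.0261] op 0.153 q [-0.1631  0.7108 -0.5004  1.6254  0.3919  0.889  -0.917 ]
yang -0.11211721999000163 z [ 0.0064  0.0243 -0.9997]
tool delta [-0.0014 -0.0296 -0.0001]
yaw 0.0028827800099983786
[-0.33307084  0.10835302 -0.06413632]
```

View pics/side6.png

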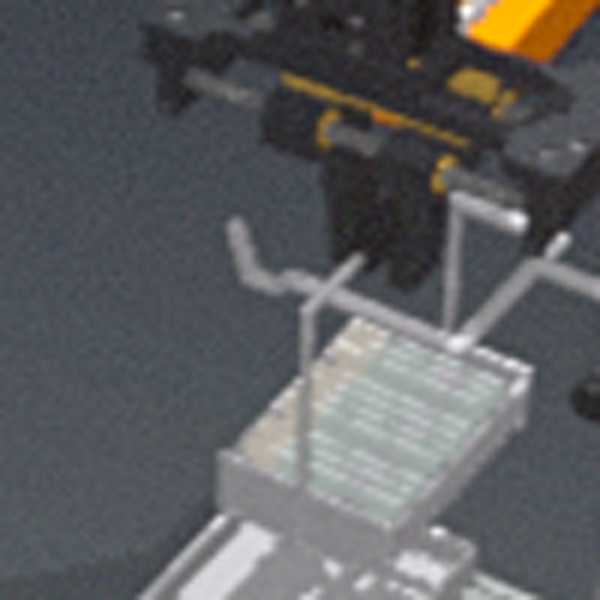

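The bar is lying on the near arm (crop about 320,290), with the far side about 2 mm high because the tool has tilted slightly. I'll press a little more and then draw towards the tips.

play_rows --targets '[{"jaw": 1,"dx": 0,"dy": 0,"dz": 0.001,"yaw": 0},{"jaw": 1,"dx": 0,"dy": 0,"dz": 0.001,"yaw": 0},{"jaw": 1,"dx": 0,"dy": 0,"dz": 0.001,"yaw": 0},{"jaw": 1,"dx": 0,"dy": 0,"dz": 0.001,"yaw": 0},{"jaw": 1,"dx": 0,"dy": 0,"dz": 0,"yaw": 0}]'

```text
clock: 13.1
tool_pos: [0.5686, 0.2254, 0.2277]
eef_rot: [0.746, 0.666, 0.011, -0.006]
contact_force: [-2.1, -2.1, 2.0]
opening: 0.154
```

```bash
python3 st.py 0.539 0.2272 0.2281 -0.115;python3 - <<'E'
from plant import r
print(r.get_state()["moment"])
E
```

```text
t 13.1 p [0.5686 0.2254 0.2277] F [-2.1498 -2.1455  1.9804] op 0.154 q [-0.1645  0.7105 -0.499   1.6275  0.3939  0.8855 -0.9199]
yang -0.11288202637117811 z [ 0.0086  0.0238 -0.9997]
tool delta [-0.0015 -0.0296 -0.0007]
yaw 0.0021179736288218926
[-0.51431205  0.35921736 -0.06729375]
```

play_rows --targets '[{"jaw": 1,"dx": 0,"dy": -0.003,"dz": 0.0005,"yaw": 0},{"jaw": 1,"dx": 0,"dy": -0.003,"dz": 0.0005,"yaw": 0},{"jaw": 1,"dx": 0,"dy": -0.003,"dz": 0.0005,"yaw": 0},{"jaw": 1,"dx": 0,"dy": -0.003,"dz": 0.0005,"yaw": 0},{"jaw": 1,"dx": 0,"dy": 0,"dz": 0,"yaw": 0}]'

```text
clock: 13.6
tool_pos: [0.5618, 0.2273, 0.2276]
eef_rot: [0.746, 0.665, 0.017, -0.003]
contact_force: [-1.0, -0.0, 3.8]
opening: 0.151
```

```bash
python3 st.py 0.539 0.2272 0.2281 -0.115
```

```text
t 13.6 p [0.5618 0.2273 0.2276] F [-1.0145 -0.0356  3.7804] op 0.151 q [-0.1714  0.6972 -0.4954  1.6586  0.4     0.8547 -0.9391]
yang -0.1147534175513604 z [ 0.0213  0.0274 -0.9994]
tool delta [-0.0027 -0.0227 -0.001 ]
yaw 0.00024658244863960677
```

play_rows --targets '[{"jaw": 1,"dx": 0,"dy": 0,"dz": -0.002,"yaw": 0},{"jaw": 1,"dx": 0,"dy": -0.003,"dz": 0,"yaw": 0},{"jaw": 1,"dx": 0,"dy": -0.003,"dz": 0,"yaw": 0},{"jaw": 1,"dx": 0,"dy": -0.003,"dz": 0,"yaw": 0},{"jaw": 1,"dx": 0,"dy": 0,"dz": 0,"yaw": 0}]'

```text
clock: 14.1
tool_pos: [0.5489, 0.2289, 0.2276]
eef_rot: [0.746, 0.666, 0.014, -0.005]
contact_force: [-2.4, 0.4, 0.9]
opening: 0.148
```

```bash
python3 st.py 0.539 0.2272 0.2281 -0.115
```

```text
t 14.1 p [0.5489 0.2289 0.2276] F [-2.416   0.3747  0.9136] op 0.148 q [-0.1769  0.6855 -0.4983  1.6869  0.3965  0.8439 -0.9514]
yang -0.11300119858938774 z [ 0.0146  0.0268 -0.9995]
tool delta [-0.0028 -0.0097 -0.0007]
yaw 0.001998801410612261
```

play_rows --targets '[{"jaw": 1,"dx": 0,"dy": -0.002,"dz": -0.0005,"yaw": 0},{"jaw": 1,"dx": 0,"dy": -0.002,"dz": 0,"yaw": 0},{"jaw": 1,"dx": 0,"dy": -0.002,"dz": 0,"yaw": 0},{"jaw": 1,"dx": 0,"dy": 0,"dz": 0,"yaw": 0},{"jaw": 1,"dx": 0,"dy": 0,"dz": 0,"yaw": 0}]'

```text
clock: 14.6
tool_pos: [0.5389, 0.2289, 0.2254]
eef_rot: [0.745, 0.666, 0.011, -0.007]
contact_force: [0.1, -0.7, -3.9]
opening: 0.151
```

```bash
python3 st.py 0.539 0.2272 0.2281 -0.115
```

```text
t 14.6 p [0.5389 0.2289 0.2254] F [ 0.0619 -0.6747 -3.8592] op 0.151 q [-0.1811  0.68   -0.499   1.7092  0.3947  0.8351 -0.9606]
yang -0.11187220837082107 z [ 0.0068  0.0242 -0.9997]
tool delta [-0.0016  0.0003 -0.0027]
yaw 0.003127791629178936
```

The force is back to full weight and z has started to drop, so the bar has passed the edge of the dip. I'll lower it in.

play_rows --targets '[{"jaw": 1,"dx": 0,"dy": 0,"dz": 0.001,"yaw": 0},{"jaw": 1,"dx": 0,"dy": 0,"dz": 0.001,"yaw": 0},{"jaw": 1,"dx": 0,"dy": 0,"dz": 0.001,"yaw": 0},{"jaw": 1,"dx": 0,"dy": 0,"dz": 0,"yaw": 0},{"jaw": 1,"dx": 0,"dy": 0,"dz": 0,"yaw": 0}]'

```text
clock: 15.1
tool_pos: [0.5391, 0.2288, 0.2219]
eef_rot: [0.746, 0.666, 0.01, -0.007]
contact_force: [-0.1, 0.3, -4.0]
opening: 0.152
```

```bash
python3 st.py 0.539 0.2272 0.2281 -0.115; python3 -c "
from plant import r
print(r.get_state()['moment'])"
```

```text
t 15.1 p [0.5391 0.2288 0.2219] F [-0.0999  0.2752 -3.9715] op 0.152 q [-0.1823  0.6845 -0.4966  1.7122  0.3978  0.8282 -0.9634]
yang -0.1124326941266738 z [ 0.0065  0.024  -0.9997]
tool delta [-0.0014  0.0001 -0.0062]
yaw 0.002567305873326209
[-0.13048787 -0.02148647  0.00151578]
```

play_rows --targets '[{"jaw": 1,"dx": 0,"dy": 0,"dz": 0.001,"yaw": 0},{"jaw": 1,"dx": 0,"dy": 0,"dz": 0.0005,"yaw": 0},{"jaw": 1,"dx": 0,"dy": 0,"dz": 0.0005,"yaw": 0},{"jaw": 1,"dx": 0,"dy": 0,"dz": 0,"yaw": 0},{"jaw": 1,"dx": 0,"dy": 0,"dz": 0,"yaw": 0}]'

```text
clock: 15.6
tool_pos: [0.5392, 0.2289, 0.2211]
eef_rot: [0.746, 0.666, 0.011, -0.006]
contact_force: [-0.6, -0.6, -0.4]
opening: 0.149
```

```bash
python3 st.py 0.539 0.2272 0.2281 -0.115; python3 -c "
from plant import r
print(r.get_state()['moment'])"
```

```text
t 15.6 p [0.5392 0.2289 0.2211] F [-0.5534 -0.5936 -0.3925] op 0.149 q [-0.1834  0.6852 -0.4954  1.7137  0.3994  0.8251 -0.9652]
yang -0.11265426337948323 z [ 0.0076  0.0239 -0.9997]
tool delta [-0.0015 -0.     -0.0071]
yaw 0.002345736620516778
[-0.26874454  0.08702583 -0.03453553]
```

play_rows --targets '[{"jaw": 1,"dx": 0,"dy": -0.0015,"dz": 0,"yaw": 0},{"jaw": 1,"dx": 0,"dy": -0.0015,"dz": 0,"yaw": 0},{"jaw": 1,"dx": 0,"dy": -0.0015,"dz": 0,"yaw": 0},{"jaw": 1,"dx": 0,"dy": 0,"dz": 0,"yaw": 0},{"jaw": 1,"dx": 0,"dy": 0,"dz": 0,"yaw": 0}]'

```text
clock: 16.1
tool_pos: [0.5361, 0.2296, 0.2213]
eef_rot: [0.746, 0.666, 0.012, -0.006]
contact_force: [0.8, 1.2, -2.3]
opening: 0.149
```

```bash
python3 st.py 0.539 0.2272 0.2281 -0.115; python3 -c "
from plant import r
print(r.get_state()['moment'])"
```

```text
t 16.1 p [0.5361 0.2296 0.2213] F [ 0.7759  1.2134 -2.2666] op 0.149 q [-0.1863  0.6801 -0.4946  1.7248  0.401   0.8154 -0.9719]
yang -0.112866694635085 z [ 0.011   0.0251 -0.9996]
tool delta [-0.0019  0.0032 -0.0069]
yaw 0.002133305364915003
[-0.17092333 -0.14958416  0.05729415]
```

play_rows --targets '[{"jaw": 1,"dx": 0,"dy": -0.001,"dz": 0.0005,"yaw": 0},{"jaw": 1,"dx": 0,"dy": -0.001,"dz": 0.001,"yaw": 0},{"jaw": 1,"dx": 0,"dy": 0,"dz": 0.001,"yaw": 0},{"jaw": 1,"dx": 0,"dy": 0,"dz": 0.001,"yaw": 0},{"jaw": 1,"dx": 0,"dy": 0,"dz": 0,"yaw": 0}]'

```text
clock: 16.6
tool_pos: [0.5357, 0.23, 0.2202]
eef_rot: [0.746, 0.666, 0.014, -0.004]
contact_force: [0.1, -1.6, 2.9]
opening: 0.148
```

```bash
python3 st.py 0.539 0.2272 0.2281 -0.115; python3 - <<'E'
from plant import r
print(r.get_state()['moment'])
from h import *
for n,(x,y,w,h) in (("side",(250,70,100,100)),):
    d=r.snapshot(n);np.savez(n+"7.npz",**d);cv2.imwrite(f"pics/{n}7.png",cv2.resize(d["frame"][y:y+h,x:x+w,::-1],None,fx=6,fy=6,interpolation=cv2.INTER_CUBIC))
E
```

```text
t 16.6 p [0.5357 0.23   0.2202] F [ 0.0951 -1.5638  2.9303] op 0.148 q [-0.1893  0.679  -0.4917  1.7312  0.4048  0.8059 -0.9782]
yang -0.11409854208004798 z [ 0.0155  0.0256 -0.9996]
tool delta [-0.0022  0.0037 -0.0079]
yaw 0.0009014579199520256
[-0.54037011 -0.0425454  -0.04307452]
```

View pics/side7.png

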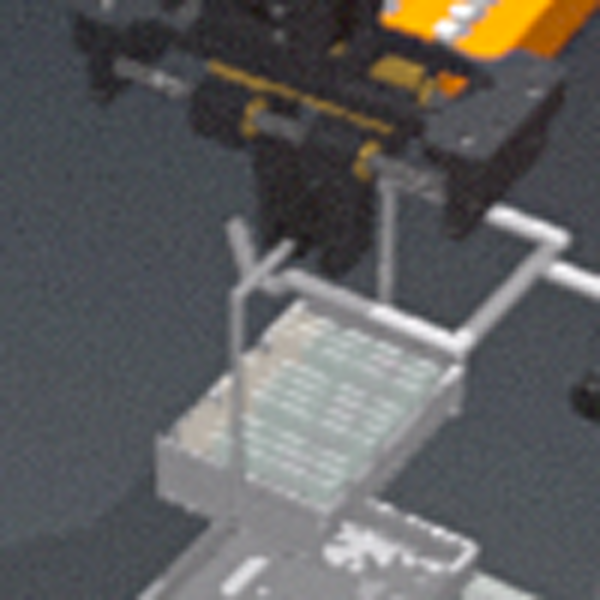

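The bar sits in the near dip, right behind the upturned tip (crop about 255,275). I'll ease the squeeze so the bail can level itself into both dips while still held.

play_rows --targets '[{"jaw": 1,"dx": 0,"dy": 0,"dz": 0,"yaw": 0},{"jaw": 1,"dx": 0,"dy": 0,"dz": 0,"yaw": 0},{"jaw": 1,"dx": 0,"dy": 0,"dz": 0,"yaw": 0},{"jaw": 1,"dx": 0,"dy": 0,"dz": 0,"yaw": 0},{"jaw": 1,"dx": 0,"dy": 0,"dz": 0,"yaw": 0}]' --squeeze 6

```text
clock: 17.15
tool_pos: [0.5363, 0.2303, 0.2203]
eef_rot: [0.746, 0.666, 0.015, -0.004]
contact_force: [0.3, -0.0, 2.0]
opening: 0.155
```

```bash
python3 st.py 0.539 0.2272 0.2281 -0.115; python3 - <<'E'
from plant import r
print(r.get_state()['moment'])
E
```

```text
t 17.15 p [0.5363 0.2303 0.2203] F [ 0.2857 -0.0104  1.9702] op 0.155 q [-0.1892  0.679  -0.4916  1.7306  0.405   0.8048 -0.9781]
yang -0.11419901310422187 z [ 0.0168  0.0266 -0.9995]
tool delta [-0.0026  0.0032 -0.0079]
yaw 0.0008009868957781358
[-0.32409775 -0.23801817  0.00909604]
```

play_rows --targets '[{"jaw": 1,"dx": 0,"dy": 0,"dz": 0.001,"yaw": 0},{"jaw": 1,"dx": 0,"dy": 0,"dz": 0.001,"yaw": 0},{"jaw": 1,"dx": 0,"dy": 0,"dz": 0,"yaw": 0},{"jaw": 1,"dx": 0,"dy": 0,"dz": 0,"yaw": 0},{"jaw": 1,"dx": 0,"dy": 0,"dz": 0,"yaw": 0}]' --squeeze 3

```text
clock: 17.65
tool_pos: [0.5363, 0.2308, 0.2186]
eef_rot: [0.746, 0.666, 0.015, -0.004]
contact_force: [1.1, -1.7, 4.0]
opening: 0.159
```

```bash
python3 st.py 0.539 0.2272 0.2281 -0.115; python3 - <<'E'
from plant import r
print(r.get_state()['moment'])
from h import *
d=r.snapshot("side");np.savez("side8.npz",**d);cv2.imwrite("pics/side8.png",cv2.resize(d["frame"][70:170,250:350,::-1],None,fx=6,fy=6,interpolation=cv2.INTER_CUBIC))
E
```

```text
t 17.65 p [0.5363 0.2308 0.2186] F [ 1.067  -1.7165  3.9596] op 0.159 q [-0.1904  0.6811 -0.4904  1.7324  0.4066  0.8004 -0.98  ]
yang -0.11422295247833748 z [ 0.0172  0.0272 -0.9995]
tool delta [-0.003   0.0032 -0.0095]
yaw 0.0007770475216625217
[-0.2300011  -0.18579826  0.0198747 ]
```

View pics/side8.png

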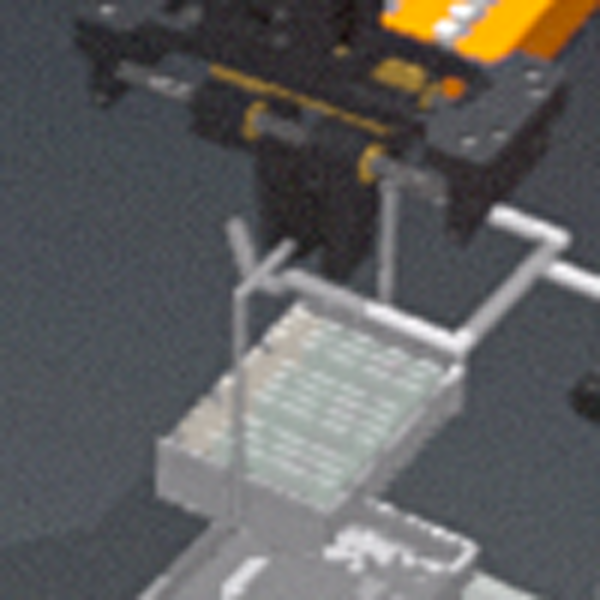

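The moment has dropped while the load rose, so both dips are now carrying. I'll hold once more and then open.

play_rows --targets '[{"jaw": 1,"dx": 0,"dy": 0,"dz": 0,"yaw": 0},{"jaw": 1,"dx": 0,"dy": 0,"dz": 0,"yaw": 0},{"jaw": 1,"dx": 0,"dy": 0,"dz": 0,"yaw": 0},{"jaw": 1,"dx": 0,"dy": 0,"dz": 0,"yaw": 0},{"jaw": 1,"dx": 0,"dy": 0,"dz": 0,"yaw": 0}]' --squeeze 3

```text
clock: 18.2
tool_pos: [0.5364, 0.2308, 0.2186]
eef_rot: [0.746, 0.666, 0.016, -0.004]
contact_force: [0.9, -1.9, 2.3]
opening: 0.159
```

```bash
python3 st.py; python3 - <<'E'
from plant import r
print(r.get_state()['moment'])
from h import *
np.set_printoptions(precision=4,suppress=True)
# rack tilt: bright slide/frame-top plane fit from side depth
d=r.snapshot("side");P=cloud(d);q=P[118:158,275:330].reshape(-1,3)
q=q[(q[:,2]>.12)&(q[:,2]<.175)]
A=np.c_[q[:,:2],np.ones(len(q))];w=np.ones(len(q),bool)
for _ in range(8):
    c=np.linalg.lstsq(A[w],q[w,2],rcond=None)[0];e=q[:,2]-A@c;w=abs(e)<max(.003,1.5*np.std(e[w]))if _<4 else abs(e)<.003
print(len(q),w.sum(),c)
E
```

```text
t 18.2 p [0.5364 0.2308 0.2186] F [ 0.8941 -1.924   2.3072] op 0.159 q [-0.1903  0.6811 -0.4905  1.7323  0.4066  0.8003 -0.9801]
yang -0.11431266656441576 z [ 0.0173  0.0273 -0.9995]
[-0.27346097 -0.14814402  0.00344841]
1176 546 [-0.0242  0.0007  0.1517]
```

The rack's slope along the bar is 0.0007 rad while the tool leans 0.027, so the bail has settled onto both dips. I'll open now.

play_rows --targets '[{"jaw": 0.7,"dx": 0,"dy": 0,"dz": 0,"yaw": 0},{"jaw": 0.6,"dx": 0,"dy": 0,"dz": 0,"yaw": 0},{"jaw": 0.5,"dx": 0,"dy": 0,"dz": 0,"yaw": 0},{"jaw": 0.4,"dx": 0,"dy": 0,"dz": 0,"yaw": 0},{"jaw": 0.3,"dx": 0,"dy": 0,"dz": 0,"yaw": 0}]'

```text
clock: 18.75
tool_pos: [0.5343, 0.2315, 0.217]
eef_rot: [0.746, 0.666, 0.014, -0.006]
contact_force: [-0.2, 0.2, -0.2]
opening: 0.591
```

play_rows --targets '[{"jaw": 0.2,"dx": 0,"dy": 0,"dz": 0,"yaw": 0},{"jaw": 0.2,"dx": 0,"dy": 0,"dz": 0,"yaw": 0},{"jaw": 0.2,"dx": 0,"dy": 0,"dz": 0,"yaw": 0},{"jaw": 0.2,"dx": 0,"dy": 0,"dz": 0,"yaw": 0},{"jaw": 0.2,"dx": 0,"dy": 0,"dz": 0,"yaw": 0}]'

```text
clock: 19.25
tool_pos: [0.5342, 0.2315, 0.2169]
eef_rot: [0.746, 0.666, 0.014, -0.006]
contact_force: [0.0, 0.2, -0.5]
opening: 0.803
```

```bash
python3 st.py; python3 - <<'E'
from plant import r
from h import *
for n,(x,y,w,h) in (("side",(220,50,140,120)),("top",(110,150,130,130))):
    d=r.snapshot(n);np.savez(n+"9.npz",**d);cv2.imwrite(f"pics/{n}9.png",cv2.resize(d["frame"][y:y+h,x:x+w,::-1],None,fx=4.5,fy=4.5,interpolation=cv2.INTER_CUBIC))
E
```

```text
t 19.25 p [0.5342 0.2315 0.2169] F [ 0.0253  0.1537 -0.5158] op 0.803 q [-0.1911  0.6832 -0.4919  1.735   0.4052  0.7996 -0.9802]
yang -0.11277025803077613 z [ 0.0126  0.0275 -0.9995]
```

View pics/side9.png

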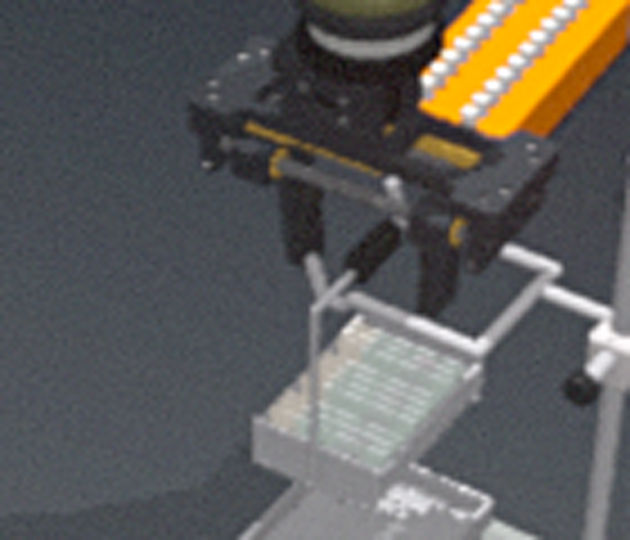

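View pics/top9.png

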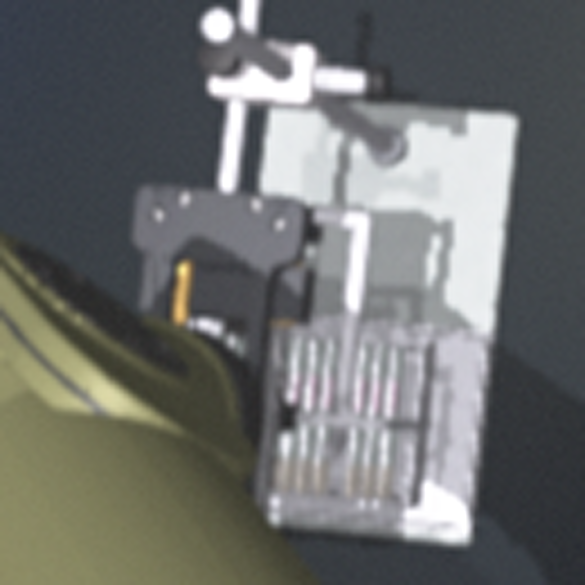

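It's released, and the rack hangs behind the near tip (crop about 318,290). The fingers are open around the grip. I'll retreat straight up.

play_rows --targets '[{"jaw": 0.1,"dx": 0,"dy": 0,"dz": -0.008,"yaw": 0},{"jaw": 0.1,"dx": 0,"dy": 0,"dz": -0.012,"yaw": 0},{"jaw": 0.1,"dx": 0,"dy": 0,"dz": -0.015,"yaw": 0},{"jaw": 0.1,"dx": 0,"dy": 0,"dz": -0.015,"yaw": 0},{"jaw": 0.1,"dx": 0,"dy": 0,"dz": -0.015,"yaw": 0}]'

```text
clock: 19.85
tool_pos: [0.5325, 0.2293, 0.2857]
eef_rot: [0.746, 0.666, 0.013, -0.006]
contact_force: [-0.0, -0.9, 0.6]
opening: 0.9
```

play_rows --targets '[{"jaw": 0.1,"dx": 0,"dy": 0,"dz": -0.02,"yaw": 0},{"jaw": 0.1,"dx": 0,"dy": -0.02,"dz": -0.02,"yaw": 0},{"jaw": 0.1,"dx": 0,"dy": -0.03,"dz": -0.01,"yaw": 0},{"jaw": 0.1,"dx": 0,"dy": -0.03,"dz": 0,"yaw": 0},{"jaw": 0.1,"dx": 0,"dy": 0,"dz": 0,"yaw": 0}]'

```text
clock: 20.35
tool_pos: [0.4517, 0.2388, 0.3448]
eef_rot: [0.746, 0.666, 0.018, -0.005]
contact_force: [0.8, -0.3, -0.1]
opening: 0.899
```

play_rows --targets '[{"jaw": 0.1,"dx": -0.03,"dy": -0.01,"dz": 0,"yaw": 0},{"jaw": 0.1,"dx": -0.04,"dy": -0.01,"dz": 0,"yaw": 0},{"jaw": 0.1,"dx": -0.04,"dy": 0,"dz": 0,"yaw": 0},{"jaw": 0.1,"dx": -0.04,"dy": 0,"dz": 0,"yaw": 0},{"jaw": 0.1,"dx": 0,"dy": 0,"dz": 0,"yaw": 0}]'

```text
clock: 20.85
tool_pos: [0.416, 0.0892, 0.343]
eef_rot: [0.745, 0.667, 0.023, -0.004]
contact_force: [1.1, 0.4, -0.4]
opening: 0.9
```

```bash
python3 st.py; python3 - <<'E'
from plant import r
from h import *
for n,(x,y,w,h) in (("side",(240,70,130,140)),("top",(110,140,130,140))):
    d=r.snapshot(n);np.savez(n+"10.npz",**d);cv2.imwrite(f"pics/{n}10.png",cv2.resize(d["frame"][y:y+h,x:x+w,::-1],None,fx=4.2,fy=4.2,interpolation=cv2.INTER_CUBIC))
    cv2.imwrite(f"pics/{n}10full.png",d["frame"][:,:,::-1])
E
```

```text
t 20.85 p [0.416  0.0892 0.343 ] F [ 1.0592  0.3865 -0.3513] op 0.9 q [ 0.1532  0.3066 -0.6065  1.9855  0.1996  0.8702 -0.6638]
yang -0.11014185161050517 z [ 0.0285  0.0357 -0.999 ]
```

View pics/side10.png

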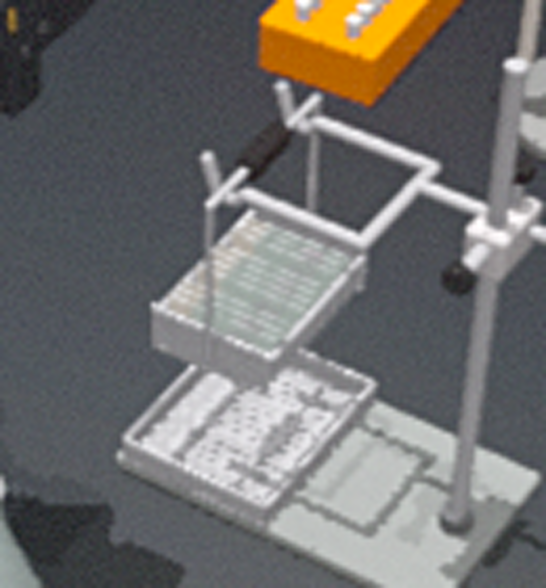

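View pics/top10.png

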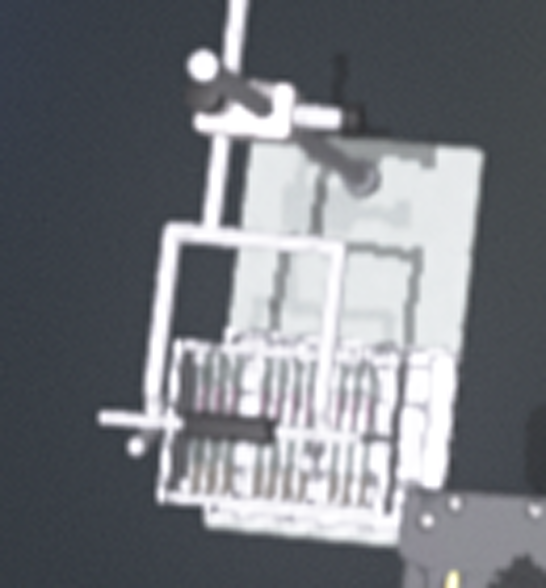

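View pics/top10full.png

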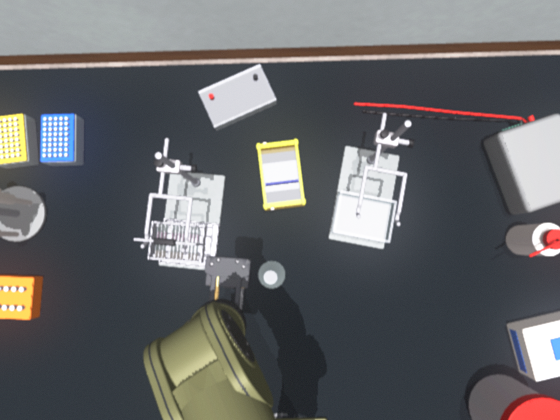

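The side view shows the bar lying in both dips behind the tips (crop 225,190 and 300,118), with the rack level. The flask, tank, dish and tray are where they were, and the arm is clear. I'll let it rest briefly, check for motion, and hand in.

play_rows --targets '[{"jaw": 0.1,"dx": 0,"dy": 0,"dz": 0,"yaw": 0},{"jaw": 0.1,"dx": 0,"dy": 0,"dz": 0,"yaw": 0},{"jaw": 0.1,"dx": 0,"dy": 0,"dz": 0,"yaw": 0},{"jaw": 0.1,"dx": 0,"dy": 0,"dz": 0,"yaw": 0},{"jaw": 0.1,"dx": 0,"dy": 0,"dz": 0,"yaw": 0}]'

```text
clock: 21.45
tool_pos: [0.4184, 0.1002, 0.345]
eef_rot: [0.739, 0.673, 0.027, -0.005]
contact_force: [-0.2, -0.6, 0.6]
opening: 0.898
```

```bash
python3 - <<'E'
from plant import r
from h import *
np.set_printoptions(precision=4,suppress=True)
a=load("side10.npz");d=r.snapshot("side")
x=np.abs(d["frame"][85:165,270:340].astype(int)-a["frame"][85:165,270:340]).max(2);print("diff",x.mean(),(x>40).sum())
P=cloud(d);q=P[115:155,275:330].reshape(-1,3);q=q[(q[:,2]>.12)&(q[:,2]<.175)]
A=np.c_[q[:,:2],np.ones(len(q))];w=np.ones(len(q),bool)
for _ in range(8):
    c=np.linalg.lstsq(A[w],q[w,2],rcond=None)[0];w=abs(q[:,2]-A@c)<(.008 if _<4 else .003)
print("slopes",c[:2],w.sum())
p,e=tri(a,(240+263/4.2,70+150/4.2),load("top10.npz"),(110+227/4.2,140+427/4.2));print("grip",p,e)
r.finish_job()
E
```

```text
diff 4.048928571428571 0
slopes [-0.0058 -0.0069] 537
grip [0.536  0.2329 0.2357] 8.96078179736497e-06
the job is handed in; nothing more can be done
```

The rack now hangs in both dips of the empty stand's hooks. I handed the job in at about 21.5 s; no verdict was reported.

I took it by the black grip, lifted it off the full stand's hooks and carried it across in one go at bar height about 0.29–0.30 m. The bar met the straight arms with the TCP at z = 0.228. I drew it about 33 mm towards the tips, where it dropped about 7 mm into the dips, then eased the squeeze so both hooks took the weight before I opened.

**Last checks:**
- **Seating:** the final pictures show the bar behind both upturned tips, with the grip at about (0.536, 0.233, 0.236).
- **Level and still:** the rack's slope was under 0.01 rad, and the last two pictures showed no motion.
- **Surroundings:** the dish, tray, tank and flask looked unmoved by eye; I did not measure their positions. The arm was clear of everything.

**What disagreed:**
- **Tool tilt:** the tool drifted about 0.03 rad off vertical during the carry, so the near hook took the load first until I eased the squeeze.
- **Both hooks carrying while held:** I judged this from the wrist moment and the rack levelling, because the far dip was hidden by the gripper.
- **Slope estimate:** the fit of the rack's slope while it was still held gave -0.024 rad in x, larger than the final value.

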